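# Fit a keyed trimming chuck on a braked banding wheel

### The job

Take the notched wooden trimming chuck off the white board and fit it on the banding wheel: its bore over the centre pin, its notch over the drive key, sitting flat and fully home on the wheel head, and let go. The brake is on and the head must not be forced: with only light pushes (well under 25 N), feel for the angle at which the notch drops over the key. Leave everything else where it is.

Things in the scene. Friction and masses are not known exactly. Their poses are not given: they have to be found in the camera images.
- chuck: notched trimming chuck, light wood, 170 to 350 g, upright on the white board (12 mm thick): round flange 84 mm across, 12 mm thick, and on it a round hub 54 mm across, 56 mm high in all, gripped from above at any yaw. A bore 18 mm across runs right through its axis; the one notch lies in its +x direction. Origin: centre of the underside, z up; any yaw at the start
- notch (a point): middle of the chuck's notch, 35 mm from its axis, level with its underside. The notch is 11 mm wide, open at the rim, runs in to the hub and goes through the flange's whole thickness
- wheel: banding wheel: iron stand bolted to the bench, with a flat round aluminium head 200 mm across, its top 85 mm above the bench. A brake holds the head (it does not turn under ordinary pushes). In its centre stands a steel pin 14 mm across, 40 mm high, the last 10 mm tapering to 6 mm. Origin: on the axis at bench height, z up
- seat (a point): on the wheel's axis at the head's top, where the chuck's origin must end; axes of the stand. The head carries the drive key, a block 8 mm wide, 10 mm high, 30 to 40 mm from the axis, at an unmeasured angle up to 0.6 rad either side of this point's +x. A flange not matching it rests on the key, 10 mm up; the notch accepts the key within 0.04 rad
- plain_chuck: another wooden chuck, not wanted: same flange 84 mm across but without a notch, hub only 38 mm across, no bore, 72 mm high; on the white board beside the notched one, in either place. Origin: centre of the underside
- dish0: soft unfired clay dish, 84 mm across, 12 mm high, on the white board; origin at the centre of its underside. Leave it alone
- dish1: soft unfired clay dish, 84 mm across, 12 mm high, on the white board; origin at the centre of its underside. Leave it alone
- dish2: soft unfired clay dish, 84 mm across, 12 mm high, on the white board; origin at the centre of its underside. Leave it alone
- brush: brush lying on the bench, left of the wheel; leave it alone
- bottle: white plastic bottle, 60 mm across, 170 mm high, at the back of the bench; leave it alone
- bowl: small white bowl, 100 mm across, 45 mm high, on the bench; leave it alone
There are look-alikes about, which are no part of the job. What is shaped like the chuck but black is not meant.

How it is judged:
By the outcome, as a careful person would: the job done as asked, in the order asked, and still so for the second after the job is handed in, with the robot touching nothing.
It also fails if it takes over 64 s, if anything falls off the work surface, if the arm or the gripper's body presses on something with over 40 N, if the wrist force passes 120 N, or if a joint passes its speed limit or range.

### The arm

A 6-joint arm with a two-finger parallel gripper is mounted at the origin on the work surface. World frame = base frame: x ahead of the robot, y to its left, z up, the work surface at z = 0. Lengths are in m, angles in rad, forces in N, time in s.
With the tool pointing down it reaches from about 0.35 to 0.775 m from the base axis. Payload 7.3 kg.
Tool frame: the origin (TCP) lies at the centre of the arm's flange, where the gripper is bolted on; the fingertips stand 178 mm ahead of it and the grasp point (between the pads) lies 159 mm ahead of it (tip_extent is the distance from the TCP to the fingertips, in m); z points along the fingers, y is the line along which they close (so a half turn about z gives the same grasp; the last joint's range is limited). The gripper opens to 92 mm and grips with 3 to 60 N. Pads are 19 mm wide; open, the fingers measure 130 mm over their backs; the gripper's body (75 mm by 190 mm) begins 47 mm behind the grasp point.
Start: joints at [-1.348, 0.342, 1.524, -0, 1.275, -0.146], TCP at [0.189, -0.49, 0.405] pointing down, gripper open.
Joint ranges: [-2.53, 2.53], [-0.77, 2.02], [0.04, 2.7], [-1, 4.14], [0.28, 2.66], [-3.11, 3.11]. Speed limits (rad/s): [2.57, 2.57, 3.14, 3.14, 3.14, 3.14].

### API

Orientations are given as [roll, pitch, yaw] about the fixed x, y, z axes, in that order (R = Rz(yaw) Ry(pitch) Rx(roll)).
In Python, from cell import * gives the robot as it stands.
- The arm moves only by the tool arm_command, never from a script. Its arguments are lists of equal length, an entry for each row: "xyz": the shift along the world's x, y, z in mm, a list of three; "spin": the turn about the world's z in degrees. In form: {"xyz": [[tx, ty, tz], ...], "spin": [spin, ...]}. A call has 1 to 20 rows; each row shifts and turns the commanded pose from where the row before left it; what a row does not reach is not made up. A row lasts 1/10 s, in which the tool goes at most 50 mm and 8.59 degrees, less where a joint would pass 70% of its speed; a pose out of reach is approached as far as the arm can. A call with a gripper value outside its range is refused whole. "jaw" is the opening, from -1 (shut) to 1 (fully open), set as the call begins (left out, the last holds). The fingers move at their own pace and stop on an object; "squeeze" is the grip in N (left out, the last holds). Time passes only in rows, so rows that do not move let the fingers close. It gives the time, the measured TCP pose, the force, the opening and the grip force at its end, in the units of the state.
- observe(): the state, without advancing time (a new reading comes with each control period).
- read_camera(name): name is "scene" or "top" or "wrist"; returns a dict with "img" (420x560x3 uint8, red, green, blue), "depth" (420x560 float32, m along the optical axis (not along the pixel's ray), 0 where there is no reading), "fx", "fy", "cx", "cy" (pixels), "world_from_camera" (4x4, takes a point from camera to world coordinates). Camera axes: x right, y up, looking along -z (the intrinsics and any distortion apply to the point x, -y, -z); pixel columns grow to the right and rows downward; lengths in m; the calibration is good to about 2 mm. A picture is of the moment at which its call begins.
- hand_in(): hands the job in; it is judged then, once.
The state is a dict: "time": time; "qpos": joint angles; "qvel": joint speeds; "joint_efforts": joint torques, N m; "tool_pos": TCP position; "tool_rot": TCP orientation; "contact_force": force on the tool from outside, world axes, zero at the start; "torque": the same for the moment, N m; "opening": finger opening in m; "grip_force": force on a finger pad.
Only numpy, scipy, OpenCV 4.12 (cv2) and the standard library are available. Lean on these libraries where they do the work, as an engineer would, in place of code of your own. Each camera call takes 0.05 s, during which the arm holds its last target. There are 200 camera calls.

## Working session

There is one attempt and no reset: what is moved stays moved. The work goes in short steps, Python scripts to look and compute and a tool call to move; the robot and the scene stay as the last step left them, time stands still between calls to the robot, and variables do not carry over. Pictures are saved under pics/ and viewed, at most 10 in all, crops included, and the job is handed in when it is done.

Besides the shell and the picture viewer there is one more tool, called after "Request:" by a JSON object that holds its "op" and its "data". arm_command: Moves the arm, as the interface text tells. Its arguments: {"type":"object","properties":{"xyz":{"type":"array","items":{"type":"array","items":{"type":"number"}}},"spin":{"type":"array","items":{"type":"number"}},"jaw":{"type":"number"},"squeeze":{"type":"number"}},"required":["xyz","spin"]}

```bash
mkdir -p pics; cat > h.py <<'E'
from cell import *
import numpy as np, cv2
def pts(c):
    d=c["depth"]; v,u=np.mgrid[:d.shape[0],:d.shape[1]]
    P=np.stack([(u-c["cx"])/c["fx"]*d,-(v-c["cy"])/c["fy"]*d,-d,np.ones_like(d)],-1)
    W=P@np.array(c["world_from_camera"]).T
    W=W[...,:3]; W[d==0]=np.nan
    return W
def snap(n,f):
    c=read_camera(n); cv2.imwrite(f"pics/{f}.png",c["img"][...,::-1]); np.savez(f"{f}.npz",**c); return c
E
python3 - <<'E'
from h import *
c=snap("top","top0"); print(c["fx"],c["fy"],c["cx"],c["cy"],[k for k in c]); print(np.round(c["world_from_camera"],3))
c=snap("scene","scene0")
print(np.round(c["world_from_camera"],3)); print(observe()["time"])
E
```

```text
419.6355876955611 419.6355876955611 283.1200268679891 208.3881547498729 ['img', 'depth', 'fx', 'fy', 'cx', 'cy', 'world_from_camera']
[[ 0.068  0.977 -0.202  0.362]
 [-0.998  0.067 -0.012  0.035]
 [ 0.002  0.203  0.979  1.042]
 [ 0.     0.     0.     1.   ]]
[[ 0.826 -0.389  0.407  0.943]
 [ 0.563  0.551 -0.616 -0.567]
 [ 0.015  0.738  0.675  0.77 ]
 [ 0.     0.     0.     1.   ]]
0.1
```

View pics/top0.png

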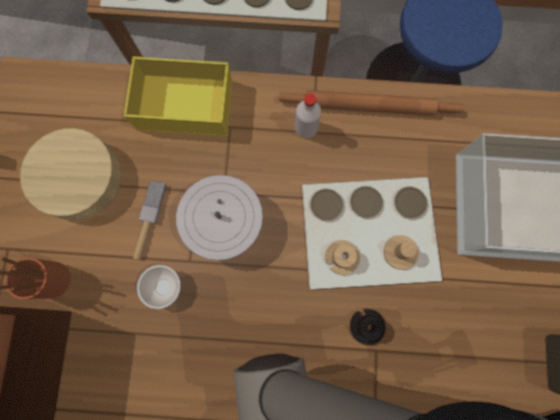

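View pics/scene0.png

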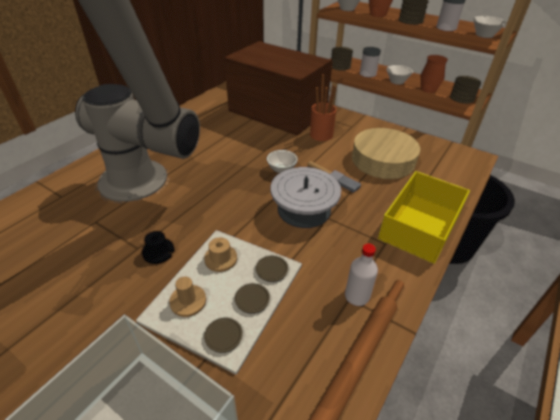

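In the top view there are three chuck shapes: (343,257) has light wood, a wide hub and a bore. (401,252) has a narrow, taller hub and no bore, so it is the plain chuck. (368,326) is black and not meant. The first fits the description. The wheel is at (219,217), with its pin and a key-like dot near (221,202).

```bash
python3 - <<'E'
from h import *
c=dict(np.load("top0.npz")); W=pts(c); im=c["img"]
A=cv2.resize(im[225:285,310:430],(800,400),interpolation=cv2.INTER_CUBIC)
B=cv2.resize(im[172:262,170:270],None,fx=4,fy=4,interpolation=cv2.INTER_CUBIC)[:200*2]
o=np.zeros((600,800,3),np.uint8); o[:300,:600]=cv2.resize(A,(600,300)); B=cv2.resize(im[190:240,190:250],(360,300),interpolation=cv2.INTER_CUBIC); o[300:,:360]=B
cv2.imwrite("pics/crop.png",o[...,::-1])
def circ(mask,name):
    m=mask.astype(np.uint8); n,l,s,_=cv2.connectedComponentsWithStats(m)
    for i in range(1,n):
        if s[i,4]>60:
            q=W[l==i]; (x,y),r=cv2.minEnclosingCircle(q[:,:2].astype(np.float32)); print(name,s[i].tolist(),np.round([x,y,r],4),"z",np.round(np.median(q[:,2]),4))
z=W[...,2]
roi=np.zeros(z.shape,bool); roi[225:285,310:430]=1
circ(roi&(z>.055)&(z<.1),"hub"); 
circ(roi&(z>.017)&(z<.1),"flange")
roi2=np.zeros(z.shape,bool); roi2[165:270,165:275]=1
circ(roi2&(z>.075)&(z<.15),"head"); 
v,u=np.where(roi2&(z>.09)); 
for a,b in zip(v,u): print(b,a,np.round(W[a,b],3))
# head z
print(np.nanmedian(z[225:245,205:230]),np.nanmedian(z[270:280,380:400]))
E
```

```text
hub [398, 241, 19, 18, 261] [ 0.4847 -0.2448  0.0192] z 0.0834
hub [334, 244, 23, 24, 391] [ 0.4622 -0.1036  0.0269] z 0.068
flange [384, 235, 35, 35, 951] [ 0.4848 -0.2456  0.0421] z 0.0253
flange [325, 240, 36, 35, 921] [ 0.4616 -0.1053  0.0435] z 0.0276
head [177, 175, 86, 85, 5686] [0.5308 0.1935 0.1002] z 0.0852
193 187 [0.595 0.261 0.091]
201 194 [0.579 0.24  0.091]
203 195 [0.578 0.235 0.09 ]
206 195 [0.578 0.228 0.09 ]
193 198 [0.569 0.258 0.09 ]
218 199 [0.569 0.198 0.098]
219 199 [0.569 0.196 0.098]
220 199 [0.57  0.194 0.096]
221 199 [0.57  0.192 0.095]
218 200 [0.566 0.198 0.099]
219 200 [0.567 0.196 0.096]
220 200 [0.567 0.194 0.096]
221 200 [0.568 0.192 0.093]
218 201 [0.565 0.199 0.093]
219 201 [0.565 0.196 0.093]
220 201 [0.565 0.194 0.095]
218 202 [0.562 0.198 0.095]
219 202 [0.562 0.195 0.097]
220 202 [0.562 0.193 0.097]
221 202 [0.563 0.191 0.094]
218 203 [0.561 0.199 0.091]
219 203 [0.56  0.195 0.096]
220 203 [0.561 0.194 0.091]
225 203 [0.562 0.182 0.09 ]
195 208 [0.545 0.25  0.091]
199 211 [0.539 0.241 0.091]
217 211 [0.536 0.194 0.12 ]
218 211 [0.537 0.193 0.11
[... 657 characters left out ...]
.527 0.188 0.121]
220 215 [0.529 0.187 0.113]
221 215 [0.531 0.187 0.104]
215 216 [0.527 0.2   0.104]
216 216 [0.525 0.195 0.12 ]
217 216 [0.526 0.193 0.117]
218 216 [0.526 0.191 0.115]
219 216 [0.526 0.189 0.114]
220 216 [0.527 0.188 0.109]
221 216 [0.529 0.187 0.099]
216 217 [0.524 0.197 0.11 ]
217 217 [0.524 0.194 0.113]
218 217 [0.525 0.192 0.108]
219 217 [0.526 0.19  0.106]
220 217 [0.526 0.189 0.104]
221 217 [0.527 0.187 0.098]
217 218 [0.524 0.196 0.097]
218 218 [0.524 0.194 0.099]
219 218 [0.524 0.191 0.099]
220 218 [0.526 0.19  0.092]
231 224 [0.514 0.164 0.09 ]
247 233 [0.495 0.125 0.091]
210 243 [0.467 0.208 0.09 ]
223 255 [0.442 0.175 0.09 ]
0.0852612671903683 0.01228821792212309
```

View pics/crop.png

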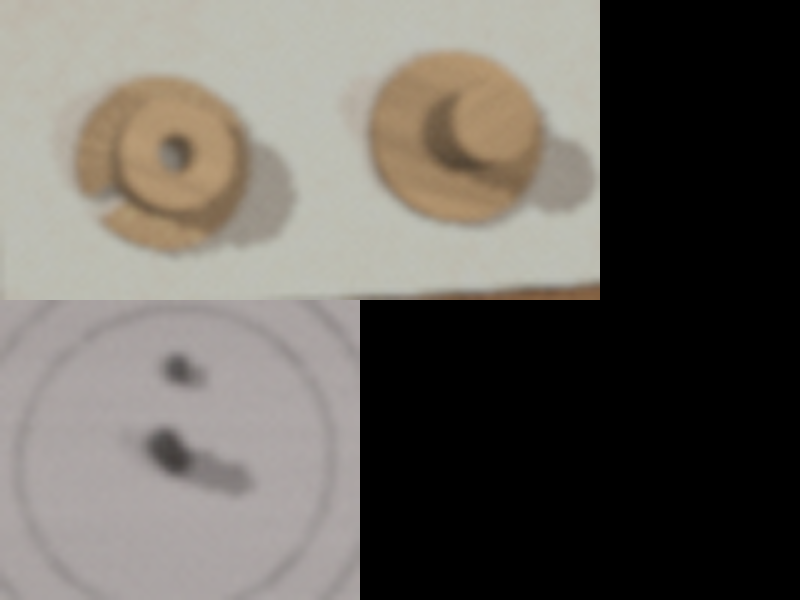

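The crop confirms it. The left chuck has the bore, the wide hub and a notch at lower left (px about 330,266). The right one is solid with a narrow hub. The wheel shows the key block at px (220,202) and the pin at (217,215).

```bash
python3 - <<'E'
from h import *
c=dict(np.load("top0.npz"))
def ray(u,v,z):
    M=c["world_from_camera"]; d=M[:3,:3]@np.array([(u-c["cx"])/c["fx"],-(v-c["cy"])/c["fy"],-1]); o=M[:3,3]; return o+d*(z-o[2])/d[2]
n=ray(330,265.6,.024); print(n, np.degrees(np.arctan2(n[1]+.1036,n[0]-.4622)))
k=ray(219.7,201.8,.095); print(k, np.degrees(np.arctan2(k[1]-.1935,k[0]-.5308)))
s=observe(); print({k:np.round(v,3) for k,v in s.items()})
E
```

```text
[ 0.43950765 -0.07459666  0.024     ] 128.03979188914047
[0.56309627 0.1941783  0.095     ] 1.2031774500663837
{'time': np.float64(0.1), 'qpos': array([-1.348,  0.343,  1.525, -0.   ,  1.275, -0.146]), 'qvel': array([ 0.   , -0.001, -0.003,  0.002, -0.002, -0.   ]), 'joint_efforts': array([ 2.0000e-03, -4.3200e+01, -2.4469e+01,  7.2000e-02,  5.3000e-02,
       -0.0000e+00]), 'tool_pos': array([ 0.189, -0.49 ,  0.404]), 'tool_rot': array([-3.14 , -0.   ,  0.369]), 'contact_force': array([-0.212,  0.053, -0.013]), 'torque': array([-0.054,  0.032, -0.035]), 'grip_force': np.float64(0.0), 'opening': np.float64(0.092)}
```

Request:
{"op": "arm_command", "data": {"xyz": [[27,39,0],[27,39,0],[27,39,0],[27,39,0],[27,39,0],[27,39,0],[27,39,0],[27,39,0],[27,39,0],[27,35,0],[0,0,0],[0,0,0]], "spin": [0,0,0,0,0,0,0,0,0,0,0,0], "jaw": 1}}

```text
time: 1.3
tool_pos: [0.4595, -0.1028, 0.4043]
tool_rot: [-3.141, 0.001, 0.372]
contact_force: [-0.0, -0.4, 0.4]
opening: 0.0916
grip_force: 0.0
```

```bash
python3 - <<'E'
from h import *
c=snap("wrist","w1"); print(np.round(c["world_from_camera"],3),c["fx"]); print(observe()["qpos"])
E
```

```text
[[ 0.363  0.886  0.288  0.537]
 [-0.932  0.346  0.112 -0.073]
 [-0.    -0.309  0.951  0.385]
 [ 0.     0.     0.     1.   ]] 330.0488767649291
[-3.84926738e-01  2.43171266e-01  1.66570173e+00 -5.43788804e-04
  1.23375149e+00  8.16297395e-01]
```

View pics/w1.png

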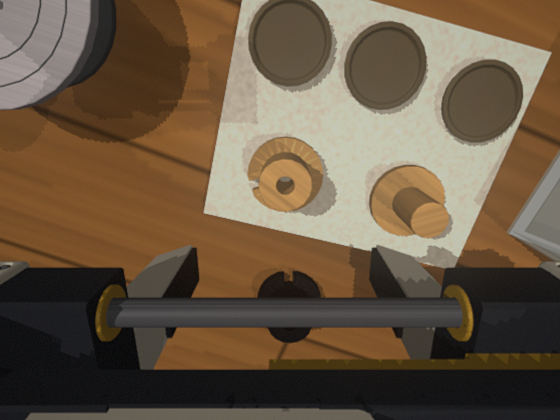

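The wrist view shows the wanted chuck at px (287,185), with its bore and a notch at the left rim (253,185). The plain chuck is at (410,205).

```bash
python3 - <<'E'
from h import *
c=dict(np.load("w1.npz")); W=pts(c); z=W[...,2]
roi=np.zeros(z.shape,bool); roi[130:220,240:345]=1
q=W[roi&(z>.064)&(z<.072)]; print("hub",cv2.minEnclosingCircle(q[:,:2].astype(np.float32)),np.median(q[:,2]))
q=W[roi&(z>.019)&(z<.028)]; print("fl",cv2.minEnclosingCircle(q[:,:2].astype(np.float32)),np.median(q[:,2]))
def ray(u,v,z):
    M=c["world_from_camera"]; d=M[:3,:3]@np.array([(u-c["cx"])/c["fx"],-(v-c["cy"])/c["fy"],-1]); o=M[:3,3]; return o+d*(z-o[2])/d[2]
# white pixels of board inside the flange ring = notch
for cen in [(.4615,-.1035)]:
    r=np.hypot(W[...,0]-cen[0],W[...,1]-cen[1]); a=np.degrees(np.arctan2(W[...,1]-cen[1],W[...,0]-cen[0]))
    m=roi&(z<.018)&(r<.041)&(r>.028)
    print("low", m.sum(), np.c_[a[m],r[m],z[m]].round(3)[:40])
    hsv=cv2.cvtColor(c["img"],cv2.COLOR_RGB2HSV)
    m2=roi&(hsv[...,1]<75)&(r<.041)&(r>.02)
    print(np.c_[np.argwhere(m2)[:,::-1],a[m2],r[m2]].round(3)[:40])
o=cv2.resize(c["img"][135:225,235:345],(733,600),interpolation=cv2.INTER_CUBIC); cv2.imwrite("pics/w1c.png",o[...,::-1])
E
```

```text
hub ((0.4610232710838318, -0.1033838614821434), 0.027218692004680634) 0.06855251170711987
fl ((0.46059244871139526, -0.10332419723272324), 0.042643532156944275) 0.024602598094613126
low 53 [[-1.72900e+01  4.10000e-02  1.40000e-02]
 [ 1.23383e+02  3.40000e-02  1.30000e-02]
 [ 1.23292e+02  3.30000e-02  1.40000e-02]
 [ 1.24781e+02  3.20000e-02  1.10000e-02]
 [ 1.23966e+02  3.90000e-02  1.20000e-02]
 [ 1.23845e+02  3.80000e-02  1.30000e-02]
 [ 1.24551e+02  3.70000e-02  1.20000e-02]
 [ 1.25355e+02  3.60000e-02  1.10000e-02]
 [ 1.24721e+02  3.40000e-02  1.40000e-02]
 [ 1.25835e+02  3.30000e-02  1.20000e-02]
 [ 1.25960e+02  3.20000e-02  1.30000e-02]
 [ 1.24531e+02  4.00000e-02  1.40000e-02]
 [ 1.25387e+02  3.90000e-02  1.20000e-02]
 [ 1.25550e+02  3.80000e-02  1.30000e-02]
 [ 1.26131e+02  3.70000e-02  1.30000e-02]
 [ 1.26967e+02  3.60000e-02  1.20000e-02]
 [ 1.27045e+02  3.50000e-02  1.30000e-02]
 [ 1.27514e+02  3.40000e-02  1.30000e-02]
 [ 1.26676e+02  4.10000e-02  1.20000e-02]
 [ 1.26977e+02  4.00000e-02  1.30000e-02]
 [ 1.27461e+02  3.90000e-02  1.30000e-02]
 [ 1.27740e+02  3.70000e-02  
[... 2110 characters left out ...]
1.83000e+02 1.28797e+02 3.90000e-02]
 [2.54000e+02 1.83000e+02 1.29640e+02 3.80000e-02]
 [2.56000e+02 1.83000e+02 1.30778e+02 3.60000e-02]
 [2.57000e+02 1.83000e+02 1.31833e+02 3.50000e-02]
 [2.52000e+02 1.84000e+02 1.30164e+02 4.00000e-02]
 [2.53000e+02 1.84000e+02 1.30506e+02 3.90000e-02]
 [2.54000e+02 1.84000e+02 1.31518e+02 3.80000e-02]
 [2.55000e+02 1.84000e+02 1.32291e+02 3.70000e-02]
 [2.56000e+02 1.84000e+02 1.32912e+02 3.60000e-02]
 [2.57000e+02 1.84000e+02 1.32855e+02 3.50000e-02]
 [2.52000e+02 1.85000e+02 1.31242e+02 4.10000e-02]
 [2.53000e+02 1.85000e+02 1.31810e+02 4.00000e-02]
 [2.54000e+02 1.85000e+02 1.32939e+02 3.90000e-02]
 [2.55000e+02 1.85000e+02 1.33331e+02 3.80000e-02]]
```

View pics/w1c.png

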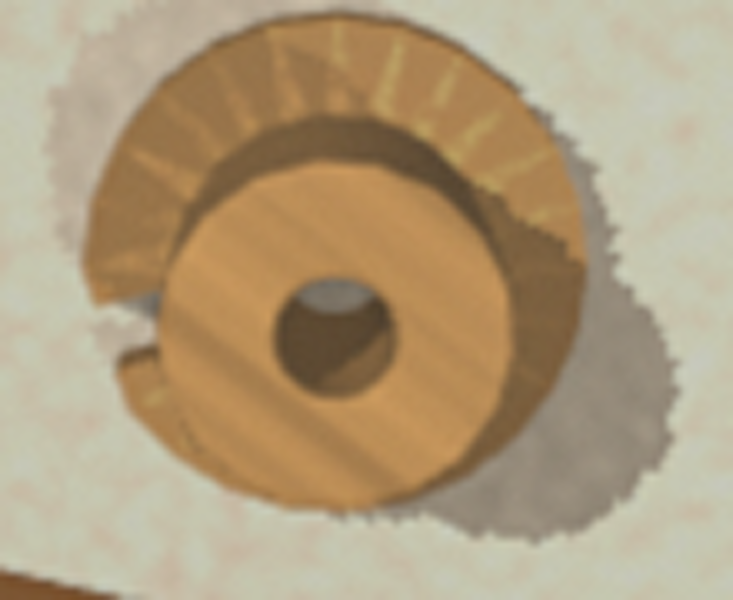

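The crop shows the bore through the hub and the notch mouth corners at crop px (97,302) and (117,362). I'll refine the notch angle, then grasp.

```bash
python3 - <<'E'
from h import *
c=dict(np.load("w1.npz"))
def ray(u,v,z):
    M=c["world_from_camera"]; d=M[:3,:3]@np.array([(u-c["cx"])/c["fx"],-(v-c["cy"])/c["fy"],-1]); o=M[:3,3]; return o+d*(z-o[2])/d[2]
for u,v in ((97,302),(117,362)):
    p=ray(235+u*110/733-.5,135+v*.15-.5,.024)-[.461,-.1034,0]; print(p,np.hypot(*p[:2]),np.degrees(np.arctan2(p[1],p[0])))
E
```

```text
[-0.01914718  0.03553286  0.024     ] 0.04036333308912361 118.31837922581205
[-0.02776229  0.02889589  0.024     ] 0.040071398134278055 133.85380036965762
```

Request:
{"op": "arm_command", "data": {"xyz": [[1.5,-0.6,-8],[0,0,-8],[0,0,-8],[0,0,-8],[0,0,-8],[0,0,-8],[0,0,-8],[0,0,-8],[0,0,-8],[0,0,-8],[0,0,-8],[0,0,-8],[0,0,0],[0,0,0]], "spin": [8.4,8.4,8.4,8.4,8.4,8.4,8.4,8.4,8.4,8.4,8.4,6.3,0,0]}}

```text
time: 2.75
tool_pos: [0.4604, -0.1053, 0.3089]
tool_rot: [-3.141, -0.0, 2.087]
contact_force: [0.9, -1.0, 0.2]
opening: 0.092
grip_force: 0.0
```

Request:
{"op": "arm_command", "data": {"xyz": [[0.6,1.8,-20],[0,0,-20],[0,0,-20],[0,0,-18],[0,0,-13],[0,0,-10],[0,0,0],[0,0,0]], "spin": [0,0,0,0,0,0,0,0]}}

```text
time: 3.55
tool_pos: [0.4616, -0.1028, 0.2082]
tool_rot: [3.141, 0.001, 2.09]
contact_force: [0.2, -0.2, 0.4]
opening: 0.0915
grip_force: 0.0
```

Request:
{"op": "arm_command", "data": {"xyz": [[0,0,0],[0,0,0],[0,0,0],[0,0,0],[0,0,0],[0,0,0],[0,0,0],[0,0,0]], "spin": [0,0,0,0,0,0,0,0], "jaw": -1, "squeeze": 25}}

```text
time: 4.35
tool_pos: [0.4614, -0.1025, 0.2078]
tool_rot: [3.141, 0.0, 2.091]
contact_force: [-1.1, 1.5, 2.1]
opening: 0.054
grip_force: 25.0
```

Request:
{"op": "arm_command", "data": {"xyz": [[0,0,10],[0,0,30],[0,0,40],[0,0,40],[0,0,32],[0,0,0]], "spin": [0,0,0,0,0,0]}}

```text
time: 4.95
tool_pos: [0.4621, -0.1027, 0.3644]
tool_rot: [3.136, 0.007, 2.092]
contact_force: [-0.1, -0.4, -2.3]
opening: 0.054
grip_force: 25.0
```

Request:
{"op": "arm_command", "data": {"xyz": [[-1,19.5,0],[-1,19.5,0],[-1,19.5,0],[-1,19.5,0],[-1,19.5,0],[-1,19.5,0],[-1,19.5,0],[-1,19.5,0],[-1,19.5,0],[-1,19.5,0],[-1,19.5,0],[0,19.5,0],[0,19.5,0],[0,19.5,0],[0,19.5,0],[0,0,0],[0,0,0],[0,0,0]], "spin": [-8.3,-8.3,-8.3,-8.3,-8.3,-8.3,-8.3,-8.3,-8.3,-8.3,-8.3,-8.3,-8.3,-8.3,-8.3,0,0,0]}}

```text
time: 6.75
tool_pos: [0.4502, 0.1893, 0.3593]
tool_rot: [3.141, 0.001, -0.079]
contact_force: [0.1, -0.6, -1.7]
opening: 0.0542
grip_force: 25.0
```

```bash
python3 - <<'E'
from h import *
c=snap("wrist","w2"); W=pts(c); z=W[...,2]
ok=(np.hypot(W[...,0]-.5308,W[...,1]-.1935)<.09)
print(observe()["qpos"],observe()["tool_pos"])
q=W[ok&(z>.11)&(z<.135)]; print("pin",len(q),q.mean(0),q.max(0))
q=W[ok&(z>.118)&(z<.135)]; print("pintop",len(q),cv2.minEnclosingCircle(q[:,:2].astype(np.float32)))
r=np.hypot(W[...,0]-.5308,W[...,1]-.1935); q=W[(r>.022)&(r<.05)&(z>.091)&(z<.1)]; print("key",len(q),q.mean(0),cv2.minAreaRect(q[:,:2].astype(np.float32)))
q=W[ok&(z>.08)&(z<.09)]; print("head",len(q),np.median(q[:,2]))
E
```

```text
[ 2.40913171e-01  3.19685430e-01  1.69169633e+00 -3.42516004e-04
  1.13114478e+00  1.89209301e+00] [0.45031845 0.18926369 0.3594251 ]
pin 364 [0.52965395 0.19460476 0.12100819] [0.53639917 0.20152742 0.12676623]
pintop 275 ((0.5283596515655518, 0.1948564350605011), 0.005937471985816956)
key 200 [0.56413002 0.19692612 0.09529823] ((0.5643265843391418, 0.19701869785785675), (0.010052639991044998, 0.007978096604347229), 3.451303720474243)
head 42015 0.08549873438224836
```

View pics/w2.png

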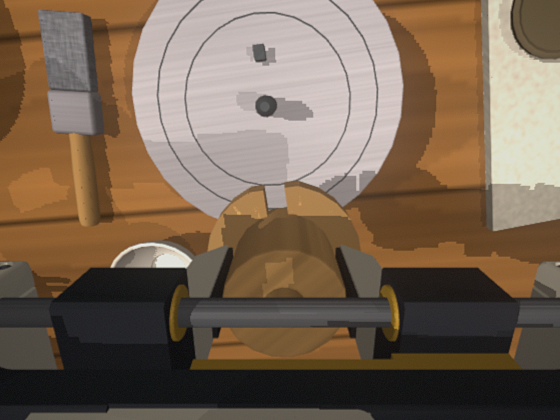

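The view shows the held chuck with its notch facing up at px (277,198), the pin at (265,105) and the key at (260,53). Next I'll measure the notch direction and the chuck centre in the hand.

```bash
python3 - <<'E'
from h import *
from scipy.optimize import least_squares
c=dict(np.load("w2.npz")); W=pts(c); z=W[...,2]
roi=np.zeros(z.shape,bool); roi[175:250,205:365]=1
m=roi&(z>.165)&(z<.185); q=W[m]; print(len(q),np.median(q[:,2]))
zt=np.median(q[:,2])
# outer rim: per column, topmost pixel of flange
P=[]
for u in range(225,345):
    v=np.where(m[:,u])[0]
    if len(v) and not 262<u<291: P.append(W[v[0],u])
P=np.array(P)
f=lambda p:np.hypot(P[:,0]-p[0],P[:,1]-p[1])-.042
s=least_squares(f,[.451,.19],loss="soft_l1",f_scale=.0005); print("centre",s.x,np.abs(s.fun).max())
C=s.x; r=np.hypot(q[:,0]-C[0],q[:,1]-C[1]); a=np.degrees(np.arctan2(q[:,1]-C[1],q[:,0]-C[0]))
for lo in (.030,.033,.036,.039):
    b=np.sort(a[(r>lo)&(r<lo+.003)]); b=b[np.abs(b)<40]; d=np.diff(b); i=d.argmax(); print(lo,b[i],b[i+1],(b[i]+b[i+1])/2)
q2=W[(z>.21)&(z<.228)&(np.hypot(W[...,0]-C[0],W[...,1]-C[1])<.035)]; print("hub",len(q2),np.median(q2[:,2]),cv2.minEnclosingCircle(q2[:,:2].astype(np.float32)))
E
```

```text
5408 0.17595755946004818
centre [0.44933825 0.18917519] 0.0012583876313773182
0.03 -6.716385239295647 12.69951072851026 2.9915627446073065
0.033 -5.714890593063162 11.785630231020441 3.0353698189786398
0.036 -5.61267700943712 11.283780156162422 2.835551573362651
0.039 -4.829448215891748 10.867164092067057 3.0188579380876543
hub 8605 0.21984033510335613 ((0.45477038621902466, 0.1887781172990799), 0.03366295248270035)
```

Request:
{"op": "arm_command", "data": {"xyz": [[20,1.5,0],[20,1.4,0],[20,1.4,0],[19.7,1.4,0],[0,0,0],[0,0,-10],[0,0,-10],[0,0,-10],[0,0,0],[0,0,0]], "spin": [0.5,0,0,0,0,0,0,0,0,0]}}

```text
time: 7.8
tool_pos: [0.5298, 0.1957, 0.3294]
tool_rot: [3.141, 0.001, -0.073]
contact_force: [-0.2, 0.4, -1.5]
opening: 0.0537
grip_force: 25.0
```

```bash
python3 - <<'E'
from h import *
s=observe(); print(s["tool_pos"],s["tool_rot"],s["contact_force"])
c=snap("scene","s1"); 
o=cv2.resize(c["img"][110:240,230:400],(785,600),interpolation=cv2.INTER_CUBIC); cv2.imwrite("pics/s1c.png",o[...,::-1])
E
```

```text
[0.52981475 0.19573081 0.32943519] [ 3.14126488e+00  7.85197059e-04 -7.25009089e-02] [-0.19024035  0.43925698 -1.49426691]
```

View pics/s1c.png

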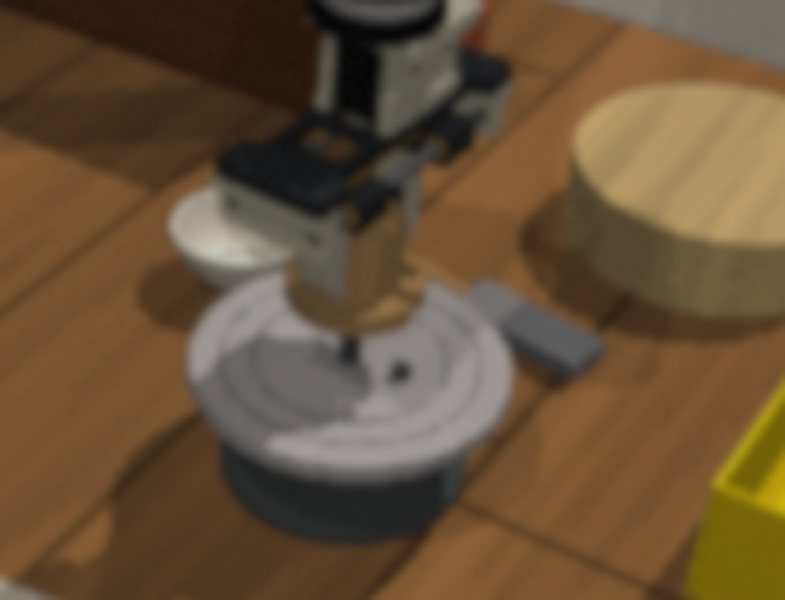

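The chuck (crop px 355,300) hangs over the pin (350,350) with the key at (400,372). It lines up, so I'll lower gently.

Request:
{"op": "arm_command", "data": {"xyz": [[0,-0.5,-4],[0,0,-4],[0,0,-4],[0,0,-4],[0,0,-4],[0,0,-4],[0,0,-4],[0,0,-4],[0,0,0]], "spin": [0,0,0,0,0,0,0,0,0]}}

```text
time: 8.75
tool_pos: [0.5299, 0.1952, 0.297]
tool_rot: [3.141, 0.001, -0.073]
contact_force: [-0.8, 0.0, -1.9]
opening: 0.0541
grip_force: 25.0
```

Request:
{"op": "arm_command", "data": {"xyz": [[0,0,-2],[0,0,-2],[0,0,-2],[0,0,0]], "spin": [0,0,0,0]}}

```text
time: 9.15
tool_pos: [0.53, 0.1952, 0.2915]
tool_rot: [3.141, 0.0, -0.073]
contact_force: [0.0, -0.6, -0.6]
opening: 0.0539
grip_force: 25.0
```

Request:
{"op": "arm_command", "data": {"xyz": [[0,0,-1],[0,0,-1],[0,0,-1],[0,0,0]], "spin": [0,0,0,0]}}

```text
time: 9.55
tool_pos: [0.5301, 0.1952, 0.2886]
tool_rot: [3.141, 0.0, -0.073]
contact_force: [0.1, -0.3, -2.6]
opening: 0.0539
grip_force: 25.0
```

Request:
{"op": "arm_command", "data": {"xyz": [[0,0,-1],[0,0,-1],[0,0,-1],[0,0,0]], "spin": [0,0,0,0]}}

```text
time: 9.95
tool_pos: [0.53, 0.1952, 0.2855]
tool_rot: [3.141, 0.0, -0.073]
contact_force: [0.5, -0.1, -2.5]
opening: 0.0542
grip_force: 25.0
```

Request:
{"op": "arm_command", "data": {"xyz": [[0,0,-1],[0,0,-1],[0,0,-1],[0,0,0]], "spin": [0,0,0,0]}}

```text
time: 10.35
tool_pos: [0.53, 0.1952, 0.2825]
tool_rot: [3.141, 0.0, -0.073]
contact_force: [0.8, -0.4, -2.9]
opening: 0.0539
grip_force: 25.0
```

Past the key with no contact. Now the last millimetres.

Request:
{"op": "arm_command", "data": {"xyz": [[0,0,-0.7],[0,0,-0.6],[0,0,0]], "spin": [0,0,0]}}

```text
time: 10.65
tool_pos: [0.5301, 0.1952, 0.2814]
tool_rot: [3.141, 0.0, -0.073]
contact_force: [-0.4, -0.0, -3.5]
opening: 0.0543
grip_force: 25.0
```

Request:
{"op": "arm_command", "data": {"xyz": [[0,0,-0.4],[0,0,0]], "spin": [0,0]}}

```text
time: 10.85
tool_pos: [0.5301, 0.1952, 0.281]
tool_rot: [3.142, 0.0, -0.073]
contact_force: [-0.1, 0.2, -2.6]
opening: 0.0538
grip_force: 25.0
```

Request:
{"op": "arm_command", "data": {"xyz": [[0,0,-0.3],[0,0,0]], "spin": [0,0]}}

```text
time: 11.05
tool_pos: [0.5301, 0.1952, 0.2809]
tool_rot: [3.142, -0.0, -0.073]
contact_force: [0.1, 0.4, -0.7]
opening: 0.0542
grip_force: 25.0
```

Request:
{"op": "arm_command", "data": {"xyz": [[0,0,-0.3],[0,0,0]], "spin": [0,0]}}

```text
time: 11.25
tool_pos: [0.5301, 0.1952, 0.2808]
tool_rot: [3.142, -0.0, -0.073]
contact_force: [-1.2, -0.5, 3.2]
opening: 0.054
grip_force: 25.0
```

It touched at TCP 0.2808, so the underside is at 85 mm and home. Release and retreat.

Request:
{"op": "arm_command", "data": {"xyz": [[0,0,0],[0,0,0],[0,0,0],[0,0,0],[0,0,0],[0,0,0],[0,0,0],[0,0,0]], "spin": [0,0,0,0,0,0,0,0], "jaw": 1}}

```text
time: 12.05
tool_pos: [0.5301, 0.1952, 0.2805]
tool_rot: [3.142, -0.0, -0.073]
contact_force: [-0.0, 0.7, 0.7]
opening: 0.0914
grip_force: 0.0
```

Request:
{"op": "arm_command", "data": {"xyz": [[0,0,5],[0,0,10],[0,0,20],[0,0,30],[0,0,30],[-20,0,20],[-30,0,10],[-30,0,0],[0,0,0],[0,0,0]], "spin": [0,0,0,0,0,0,0,0,0,0]}}

```text
time: 13.05
tool_pos: [0.45, 0.1953, 0.4066]
tool_rot: [-3.141, -0.002, -0.072]
contact_force: [-0.2, 0.3, 0.1]
opening: 0.0918
grip_force: 0.0
```

```bash
python3 - <<'E'
from h import *
c=snap("wrist","w3"); W=pts(c); z=W[...,2]; r=np.hypot(W[...,0]-.529,W[...,1]-.1949)
for lo,hi,a in ((.028,.041,"flange"),(.012,.025,"hub"),(.05,.09,"head")):
    q=z[(r>lo)&(r<hi)&(z<.2)]; print(a,np.percentile(q,[5,25,50,75,95]).round(4))
q=W[(z>.136)&(z<.147)&(r<.04)]; print(cv2.minEnclosingCircle(q[:,:2].astype(np.float32)))
E
```

```text
flange [0.0959 0.0969 0.0975 0.098  0.0987]
hub [0.1403 0.141  0.1415 0.142  0.1426]
head [0.0843 0.085  0.0855 0.086  0.0867]
((0.5292677283287048, 0.19528450071811676), 0.02691814862191677)
```

View pics/w3.png

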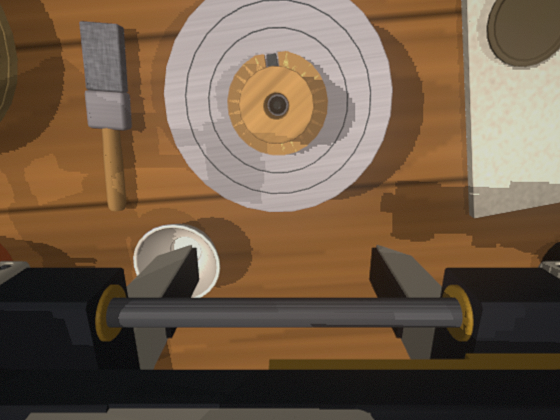

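The chuck sits flat on the head at px (277,105). The pin shows in its bore and the key sits in the notch at (271,60). The flange top is 12 mm and the hub top 56 mm above the head, so it is fully home.

```bash
python3 -c "
from cell import *
print(hand_in())"
```

```text
the job is handed in; nothing more can be done
None
```

The notched chuck is on the banding wheel, flat and fully home over the pin and key; I let go and handed the job in at about 13 s, having felt no more than about 4 N while lowering it.

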